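# Clamp the glass press mould and hold its lid open

## Robot

A 6-joint arm with a two-finger parallel gripper is mounted at the origin on the work surface. World frame = base frame: x ahead of the robot, y to its left, z up, the work surface at z = 0. Lengths are in mm, angles in degrees, forces in N, time in s.
With the tool pointing down it reaches from about 350 to 850 mm from the base axis. Payload 8.1 kg.
Tool frame: the origin (TCP) lies midway between the tips of the shut fingers; the grasp point (between the pads) lies grip_depth behind it (grip_depth is the distance from the TCP to the grasp point, in mm); z points along the fingers, y is the line along which they close (so a half turn about z gives the same grasp; the last joint's range is limited). The gripper opens to 85 mm and grips with 20 to 120 N. Pads are 22 mm wide; open, the fingers measure 114 mm over their backs; the gripper's body (76 mm by 85 mm) begins 54 mm behind the grasp point. The pads swing forward as they close: fully open they stand 13 mm farther back than shut.
Start: joints at [-72.96, 7.471, 85.268, -0, 87.261, -4.893], TCP at [224.132, -556.57, 231.292] pointing down, gripper open.
Joint ranges: [-169.43, 169.43], [-51.17, 129.36], [1.28, 143.12], [-76.62, 256.62], [0, 156.53], [-152.29, 152.29]. Speed limits (degrees/s): [136.94, 136.94, 159.86, 180, 180, 180].

## Interface

Orientations are given as [roll, pitch, yaw] about the fixed x, y, z axes, in that order (R = Rz(yaw) Ry(pitch) Rx(roll)).
In Python, from bench import sense, snapshot, hand_in, grip_depth gives the robot as it stands. The module is installed in compiled form; this text tells all that it offers.
- The arm moves only by the tool apply_moves, never from a script. Its argument "series" is text: rows parted by semicolons, each of 5 numbers parted by spaces: the shift along the tool's x, y, z each as a share of 0.3 m, from -1 to 1, then the turn about the tool's z as a share of 2 rad, from -1 to 1, then the gripper's target within -1 to 1 (shut at 1, half-way at 0, fully open at -1). In form: tx ty tz twist gripper; .... A call has 1 to 5 rows; each row shifts and turns the commanded pose from where the row before left it, along the tool's axes as they then stand; what a row does not reach is not made up. A row lasts 1/12 s, in which the tool goes at most 41.7 mm and 7.16 degrees, less where a joint would pass 70% of its speed; a pose out of reach is approached as far as the arm can. A call with a number of a shift or a turn outside -1 to 1 is refused whole. A call with a gripper value outside its range is refused whole. The fingers move at their own pace and stop on an object; "squeeze" is the grip in N (left out, the last holds). Time passes only in rows, so rows that do not move let the fingers close. It gives the time, the measured TCP pose, the force, the opening and the grip force at its end, in the units of the state.
- sense(): the state, without advancing time (a new reading comes with each control period).
- snapshot(name): name is "side" or "top"; returns a dict with "frame" (420x560x3 uint8, blue, green, red), "depth" (420x560 float32, mm along the optical axis (not along the pixel's ray), 0 where there is no reading), "intrinsics" (3x3 intrinsics, pixels), "dist" ([k1, k2, p1, p2, k3] as OpenCV has them; the pictures are not rectified), "extrinsics" (4x4, takes a point from camera to world coordinates). Camera axes: x right, y down, z forward; pixel columns grow to the right and rows downward; lengths in mm; the calibration is good to about 2 mm. A picture is of the moment at which its call begins.
- hand_in(): hands the job in; it is judged then, once.
The state is a dict: "time": time; "joint_pos": joint angles; "qd": joint speeds; "joint_efforts": joint torques, N m; "tool_pos": TCP position; "tcp_rot": TCP orientation; "ft_force": force on the tool from outside, world axes, zero at the start; "wrist_torque": the same for the moment, N m; "finger_gap": finger opening in mm; "grip_force": force on a finger pad.
Only numpy, scipy, OpenCV 4.12 (cv2) and the standard library are available. Lean on these libraries where they do the work, as an engineer would, in place of code of your own. Each camera call takes 0.05 s, during which the arm holds its last target. There are 200 camera calls.

## Task

On the glass worker's bench, turn the red-knobbed crank clockwise (seen from above) until the clamp's orange pad presses firmly on the ear of the press mould, while the mould is still shut. Then lift the mould's heavy top plate by its green handle to 60 degrees open, give or take 5, and finish while still holding it steady there: nothing else keeps it up, so do not let go. Do not shift the mould or disturb the other things on the bench.

Things in the scene. Friction and masses are not known exactly. Their poses are not given: they have to be found in the camera images.
- stand: Hold-down clamp fixed to the bench, -x side to the robot. Origin on the bench, z up. Dark steel plate 10 mm thick spans x -70..70, y -110..170 mm. A blue post 45 x 30 mm stands at x -20, y 152, top at 110 mm; a blue arm (height 84 to 110 mm) reaches from it to the vertical screw at x -20, y 72 mm.
- crank (a joint): Crank angle, rad: 0 = fully up (knob on the stand's +x side), grows clockwise from above to a hard stop at 6.0; starts at 0 to 1.6. Screw, crank and pad sink together 3.82 mm per rad (24 mm a turn). The pad meets the ear near 4.7; each rad more adds about 37 N of pressing force. Friction keeps it where left. Turning takes about 4 N at the knob, 7 N near the stop.
- crank_axis (a point): Point on the vertical screw axis, level with knob_grip.
- knob_grip (a point): Grasp point on the upright red knob of the crank, 20 mm across and 44 mm tall; the point is on its axis 12 mm below its top. The knob spins freely about its own vertical axis, which is 50 mm from the screw axis. The crank arm's upper side is 33 mm below this point.
- pad: Round orange clamp pad, 30 mm across, 10 mm thick, under the screw; origin at the centre of its lower face. It is sprung: it gives about 1 mm per 10 N.
- pad_face (a point): Centre of the pad's lower face.
- mould: Loose grey two-part press mould, about 0.85 kg, on the stand's plate under the clamp. Lower block 100 (x) by 110 (y) by 22 mm thick; origin at the centre of its underside, 10 mm above the bench, z up. A flat aluminium ear, 50 mm wide, 14 mm thick, reaches from its +y side under the pad. Its axes are nearly the stand's.
- ear_top (a point): Point on the upper face of the ear, nearly under the pad.
- lid (a joint): Opening angle of the mould's hinged top plate, rad: 0 shut, 1.047 = 60 degrees open, stop at 1.8. Free hinge: it falls shut unless held (below 90 degrees). Top plate 100 x 110 x 18 mm, about 0.4 kg.
- lid_hinge (a point): Point on the hinge axis, which runs along the mould's y axis at the far (+x) upper edge of the lower block (mould x +50 mm, 22 mm above its underside).
- lid_handle (a point): Grasp point on the axis of the round green handle, 20 mm thick, which sticks straight out of the top plate's front edge (mould's -x side): 155 mm from the hinge line along the plate, 9 mm above the plate's lower face. Green from 33 mm nearer the hinge to 39 mm farther out. With the lid shut it is 41 mm above the bench. Its x axis points to the hinge side.
- frit_jar: Closed glass jar with blue band, 64 mm across, 75 mm tall; origin under its centre. Leave alone.
- amber_jar: Closed glass jar with amber band, 64 mm across, 75 mm tall; origin under its centre. Leave alone.
- graphite_block: Dark block with round hollows, 85 x 130 x 50 mm; origin under its centre. Leave alone.
- paddle: Dark flat paddle with wooden handle lying on the bench, 255 x 50 mm; origin near its middle. Leave alone.
- rod_pot: Steel pot 84 mm across, 110 mm tall, with glass rods to 220 mm; origin under its centre. Leave alone.
- steel_bowl: Steel bowl 110 mm across, 50 mm tall; origin under its centre. Leave alone.

How it is judged:
By the outcome, as a careful person would: the job done as asked, in the order asked, and still so for the second after the job is handed in, while the arm keeps its last pose, push and grip.
It also fails if it takes over 58 s, if anything falls off the work surface, if the arm or the gripper's body presses on something with over 40 N, if the wrist force passes 120 N, or if a joint passes its speed limit or range.

## Working session

There is one attempt and no reset: what is moved stays moved. The work goes in short steps, Python scripts to look and compute and a tool call to move; the robot and the scene stay as the last step left them, time stands still between calls to the robot, and variables do not carry over. Pictures are saved under pics/ and viewed, at most 10 in all, crops included, and the job is handed in when it is done.

Besides the shell and the picture viewer there is one more tool, called after ">>>" as a command line: name --argument value ..., lists and objects as JSON in quotes. apply_moves: Moves the arm, as the interface text tells. Its arguments: {"type":"object","properties":{"series":{"type":"string"},"squeeze":{"type":"number"}},"required":["series"]}

```bash
mkdir -p pics; ls; cat > h.py <<'E'
import numpy as np,cv2,pickle
from bench import sense,snapshot,hand_in,grip_depth
def ray(s,uv):
    p=cv2.undistortPoints(np.array(uv,float).reshape(-1,1,2),np.array(s['intrinsics'],float),np.array(s['dist'],float)).reshape(-1,2)
    d=np.c_[p,np.ones(len(p))]
    T=np.array(s['extrinsics']); return T[:3,3],d@T[:3,:3].T,T
def onz(s,uv,z):
    o,d,_=ray(s,uv); return o+d*((z-o[2])/d[:,2])[:,None]
def cloud(s,mask):
    v,u=np.nonzero(mask&(s['depth']>0)); o,d,T=ray(s,np.c_[u,v]); return o+d*s['depth'][v,u][:,None]
E
python3 - <<'E'
from h import *
print(sense(),grip_depth)
for n in('side','top'):
    s=snapshot(n);cv2.imwrite(f'pics/{n}0.png',s['frame']);pickle.dump(s,open(n+'0.pkl','wb'));print(s['extrinsics'],s['intrinsics'])
E
```

```text
pics
{'time': 0.0, 'joint_pos': array([-7.29589201e+01,  7.51433846e+00,  8.53293068e+01, -2.10657908e-03,
        8.72608766e+01, -4.89272179e+00]), 'qd': array([-0.02913872, -0.08834701, -0.07507539, -0.02315794, -0.02244708,
        0.00512298]), 'joint_efforts': array([-1.97924215e-03, -5.69416165e+01, -5.00546801e+01, -2.78040197e-04,
        1.49217522e-02,  3.74379601e-05]), 'tool_pos': array([ 223.97235767, -556.04222572,  230.25218341]), 'tcp_rot': array([-1.79895680e+02, -6.81838354e-03,  2.19338981e+01]), 'ft_force': array([-1.25509407, -0.13817921, -0.53713353]), 'wrist_torque': array([-0.00525432, -0.00639131, -0.00266032]), 'grip_force': 0.0, 'finger_gap': 85.34637494268951} 18.700000000000003
[[-8.27696010e-01 -3.65108061e-01  4.26163607e-01  1.41574062e+02]
 [-5.61173310e-01  5.35856359e-01 -6.30826821e-01  6.65311197e+02]
 [ 1.95747860e-03 -7.61284484e-01 -6.48415070e-01  7.83975435e+02]
 [ 0.00000000e+00  0.00000000e+00  0.00000000e+00  1.00000000e+00]] [[393.0950581    0.         281.85859834]
 [  0.         393.0950581  207.48918556]
 [  0.           0.           1.        ]]
[[-1.90221242e-02 -9.79982220e-01  1.98174184e-01  3.57579279e+02]
 [-9.99819024e-01  1.86998290e-02 -3.49784070e-03  1.94024756e-02]
 [-2.78001669e-04 -1.98204856e-01 -9.80160578e-01  1.32674327e+03]
 [ 0.00000000e+00  0.00000000e+00  0.00000000e+00  1.00000000e+00]] [[441.06759582   0.         278.39276062]
 [  0.         441.06759582 210.15913626]
 [  0.           0.           1.        ]]
```

View pics/side0.png

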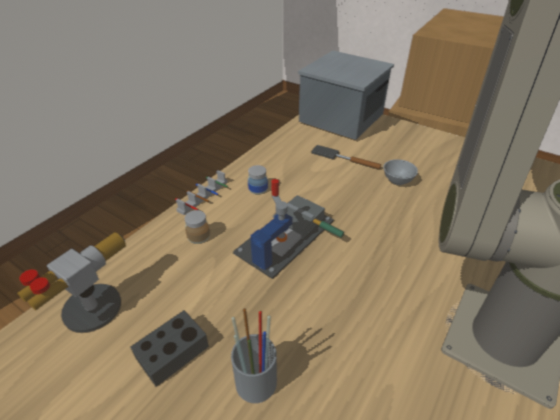

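View pics/top0.png

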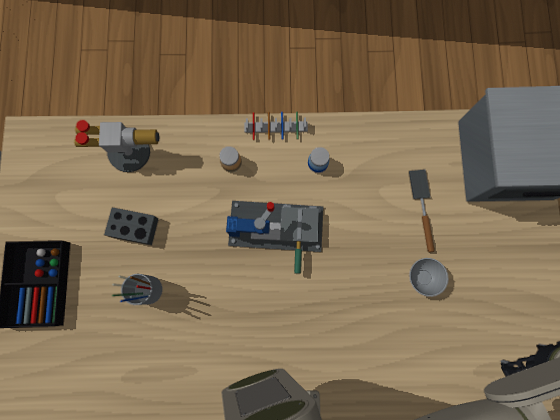

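The side view shows the red knob at about (275,187), the green handle at (328,228) and the blue post at (265,240). In the top view they are at (270,207), (298,260) and (240,225). Next I measure them.

```bash
cat >> h.py <<'E'
def masks(s,box):
    f=s['frame'];hsv=cv2.cvtColor(f,cv2.COLOR_BGR2HSV);H,S,V=[hsv[...,i].astype(int) for i in range(3)]
    b=np.zeros(H.shape,bool);u0,u1,v0,v1=box;b[v0:v1,u0:u1]=1
    return dict(red=b&((H<6)|(H>174))&(S>170)&(V>60),green=b&(H>60)&(H<95)&(S>90)&(V>30),blue=b&(H>100)&(H<125)&(S>120)&(V>40),
      orange=b&(H>4)&(H<14)&(S>150)&(V>120),dark=b&(S<60)&(V<95))
def tri(s1,p1,s2,p2):
    a,d,_=ray(s1,[p1]);b,e,_=ray(s2,[p2]);d=d[0];e=e[0]
    t=np.linalg.lstsq(np.c_[d,-e],b-a,rcond=None)[0];P=a+d*t[0];Q=b+e*t[1];return (P+Q)/2,np.linalg.norm(P-Q)
def minr(m):
    return cv2.minAreaRect(np.argwhere(m)[:,::-1].astype(np.float32))
BOX=dict(side=(230,350,170,275),top=(222,330,195,280))
E
python3 - <<'E'
from h import *
np.set_printoptions(precision=1,suppress=True)
S={n:pickle.load(open(n+'0.pkl','rb')) for n in('side','top')}
M={n:masks(S[n],BOX[n]) for n in S}
for c in('red','green','blue'):
    cs={}
    for n in S:
        m=M[n][c];k,l,st,ce=cv2.connectedComponentsWithStats(m.astype(np.uint8))
        i=1+np.argmax(st[1:,4]);m=l==i;cs[n]=ce[i];P=cloud(S[n],m)
        print(c,n,st[i],ce[i],'cloud med',np.median(P,0),'z5-95',np.percentile(P[:,2],[2,50,98]))
    print(tri(S['side'],cs['side'],S['top'],cs['top']))
m=M['top']['blue'];P=cloud(S['top'],m);t=P[(P[:,2]>100)];print('bluetop',cv2.minAreaRect(t[:,:2].astype(np.float32)))
m=M['top']['green'];P=cloud(S['top'],m);print('green',cv2.fitLine(P[:,:2].astype(np.float32),2,0,.1,.1).ravel(),P.min(0),P.max(0))
# plate: points with z 5..16 near
for n in S:
    b=np.zeros((420,560),bool);u0,u1,v0,v1=BOX[n];b[v0:v1,u0:u1]=1
    P=cloud(S[n],b);
    for lo,hi in((6,15),(30,45),(45,56)):
        Q=P[(P[:,2]>lo)&(P[:,2]<hi)];print(n,lo,len(Q),cv2.minAreaRect(Q[:,:2].astype(np.float32)))
for n in S:
    u0,u1,v0,v1=BOX[n];c=S[n]['frame'][v0:v1,u0:u1];cv2.imwrite(f'pics/{n}crop0.png',cv2.resize(c,None,fx=5,fy=5,interpolation=cv2.INTER_CUBIC))
E
```

```text
red side [272 179   6  16  77] [274.3 186.2] cloud med [597.   25.3 185.8] z5-95 [160.9 185.8 198.3]
red top [267 202   7   9  54] [270.  206.1] cloud med [597.5  17.7 195.8] z5-95 [174.4 195.8 200.8]
(array([601.7,  18.1, 178.5]), np.float64(0.877627228507678))
green side [322 223  19  11  54] [329.8 227.7] cloud med [471.1 -51.4  50.3] z5-95 [47.1 50.3 53.9]
green top [295 249   7  24 134] [297.4 260.1] cloud med [468.1 -56.1  49.9] z5-95 [43.8 49.9 55.3]
(array([469.2, -56.1,  46.3]), np.float64(2.62590013378746))
blue side [252 216  36  47 462] [265.6 234.6] cloud med [563.1 120.4 111. ] z5-95 [ 49.2 111.  114.7]
blue top [226 216  44  21 528] [243.1 226.2] cloud med [558.8 101.3 110.3] z5-95 [ 30.5 110.3 115.8]
(array([567.6,  99. ,  90. ]), np.float64(9.665321292147556))
bluetop ((560.6113891601562, 83.30438995361328), (119.01431274414062, 44.57278823852539), 82.74274444580078)
green [  1.   -0.1 468.  -56.5] [433.6 -68.   41.5] [500.5 -48.8  56.9]
side 6 1141 ((605.9067993164062, -74.04351806640625), (334.82073974609375, 447.04425048828125), 35.946685791015625)
side 30 353 ((638.552978515625, -38.75407409667969), (253.86148071289062, 349.83319091796875), 57.83544921875)
side 45 1132 ((637.9137573242188, -37.530120849609375), (254.22885131835938, 347.8993835449219), 58.00487518310547)
top 6 1739 ((544.6366577148438, 4.761932373046875), (325.1114501953125, 255.16317749023438), 88.8926773071289)
top 30 123 ((573.1281127929688, -10.886489868164062), (234.34913635253906, 204.01171875), 59.00857162475586)
top 45 1382 ((568.859130859375, -10.98760986328125), (231.7364959716797, 194.92068481445312), 58.939327239990234)
```

View pics/topcrop0.png

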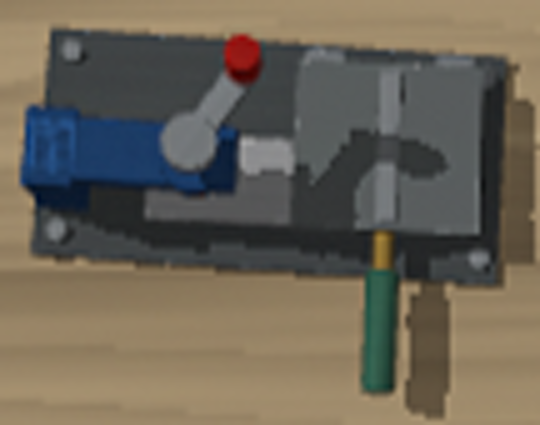

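The crop shows plate corners at about (232,201), (323,207), (322,252) and (229,246), in full-image pixels. The screw hub is at (260,223) and the knob top at (270,206).

```bash
python3 - <<'E'
from h import *
np.set_printoptions(precision=1,suppress=True)
S={n:pickle.load(open(n+'0.pkl','rb')) for n in('side','top')}
s=S['top']
C=onz(s,[(232.4,200.6),(323.4,207),(322,252),(228.8,246)],10)[:,:2];print(C)
# model corners in stand frame: TL(+x,+y)=(70,170), TR(70,-110), BR(-70,-110), BL(-70,170)
m=np.array([(70,170),(70,-110),(-70,-110),(-70,170)],float)
mc=m.mean(0);cc=C.mean(0);U,_,Vt=np.linalg.svd((m-mc).T@(C-cc));R=(Vt.T@U.T)
yaw=np.degrees(np.arctan2(R[1,0],R[0,0]));t=cc-R@mc;print('yaw',yaw,'origin',t,'resid',(m@R.T+t-C))
print('screw',R@[-20,72]+t,'post',R@[-20,152]+t)
for z in(150,160,170):print('hub',z,onz(s,[(260,223.4)],z)[0])
mm=masks(s,BOX['top'])['red'];
P=cloud(s,mm);print('knobtop',np.round(np.sort(P[:,2])[::4]),P[P[:,2]>192].mean(0))
d=s['depth'][222:226,258:262];print('hub depth',d);b=np.zeros((420,560),bool);b[221:226,257:263]=1;print(cloud(s,b).mean(0))
mm=masks(S['side'],BOX['side'])['red'];P=cloud(S['side'],mm);print(np.percentile(P[:,2],[2,10,90,98]))
# handle
g=masks(s,BOX['top'])['green'];print(minr(g));
for v in(252,260,268):
  u=np.nonzero(g[v])[0].mean();print(v,onz(s,[(u,v)],41)[0],onz(s,[(u,v)],50)[0])
E
```

```text
[[ 656.3  135.4]
 [ 631.  -142. ]
 [ 493.9 -132.4]
 [ 517.2  145.8]]
yaw -4.831092019333382 origin [572.1 -28.2] resid [[-0.2 -0.1]
 [ 1.5 -1.7]
 [-0.8  0.5]
 [-0.5  1.2]]
screw [558.2  45.2] post [564.9 124.9]
hub 150 [559.9  46.3 150. ]
hub 160 [558.2  45.9 160. ]
hub 170 [556.5  45.5 170. ]
knobtop [  6. 177. 189. 193. 194. 194. 196. 196. 197. 197. 198. 198. 199. 201.] [598.7  17.7 196.6]
hub depth [[1190.8 1187.4 1188.8 1186.9]
 [1187.7 1188.8 1189.9 1188.1]
 [1182.2 1190.5 1186.3 1183.7]
 [1188.1 1187.8 1188.2 1183.5]]
[560.   47.4 156. ]
[160.9 165.2 197.3 198.3]
((298.0, 260.5), (6.0, 23.0), 0.0)
252 [492.  -57.9  41. ] [491.1 -57.5  50. ]
260 [468.8 -57.3  41. ] [468.  -56.9  50. ]
268 [445.7 -55.2  41. ] [445.1 -54.8  50. ]
```

>>> apply_moves --series "0 0 0 0.0565 -1;0 0 0 0.0565 -1;0 0 0 0.0565 -1;0 0 0 0.0565 -1;0 0 0 0 -1" --squeeze 50

```text
time: 0.52
tool_pos: [224.0, -556.3, 230.7]
tcp_rot: [-179.9, 0.0, -4.3]
ft_force: [0.8, 0.0, 0.3]
finger_gap: 85.3
grip_force: 0.0
```

```bash
cat >> h.py <<'E'
from scipy.spatial.transform import Rotation as Ro
def togo(target,n):
    st=sense();R=Ro.from_euler('xyz',st['tcp_rot'],degrees=True).as_matrix()
    d=R.T@(np.array(target)-st['tool_pos']);print('tcp',st['tool_pos'],'rpy',st['tcp_rot'],'per row',np.round(d/300/n,4))
E
python3 - <<'E'
from h import *
togo([598.7,17.7,230],18)
E
```

```text
tcp [ 224.02849613 -556.27677536  230.70928696] rpy [-1.79945608e+02  2.16225868e-02 -4.27732126e+00] per row [ 0.0613 -0.1112  0.0002]
```

>>> apply_moves --series "0.061 -0.111 0 0 -1;0.061 -0.111 0 0 -1;0.061 -0.111 0 0 -1;0.061 -0.111 0 0 -1;0.061 -0.111 0 0 -1"

```text
time: 0.93
tool_pos: [327.3, -395.1, 230.9]
tcp_rot: [-180.0, 0.0, -3.7]
ft_force: [0.8, -0.1, -0.1]
finger_gap: 85.5
grip_force: 0.0
```

>>> apply_moves --series "0.061 -0.111 0 0 -1;0.061 -0.111 0 0 -1;0.061 -0.111 0 0 -1;0.061 -0.111 0 0 -1;0.061 -0.111 0 0 -1"

```text
time: 1.35
tool_pos: [430.3, -235.2, 231.2]
tcp_rot: [-180.0, -0.0, -3.7]
ft_force: [-0.4, -0.1, -0.9]
finger_gap: 85.2
grip_force: 0.0
```

>>> apply_moves --series "0.061 -0.111 0 0 -1;0.061 -0.111 0 0 -1;0.061 -0.111 0 0 -1;0.061 -0.111 0 0 -1;0 0 0 0 -1"

```text
time: 1.77
tool_pos: [514.3, -103.6, 231.0]
tcp_rot: [-179.8, -0.0, -3.4]
ft_force: [-0.0, 0.1, -0.2]
finger_gap: 85.2
grip_force: 0.0
```

```bash
python3 - <<'E'
from h import *
togo([598.7,17.7,230],4)
E
```

```text
tcp [ 514.27105226 -103.55888589  231.04462394] rpy [-1.79849764e+02 -4.74590704e-02 -3.43311441e+00] per row [ 0.0642 -0.1051  0.0012]
```

>>> apply_moves --series "0.064 -0.105 0 0 -1;0.064 -0.105 0 0 -1;0.064 -0.105 0 0 -1;0.064 -0.105 0 0 -1;0 0 0 0 -1"

```text
time: 2.18
tool_pos: [599.2, 16.3, 230.2]
tcp_rot: [-179.9, 0.0, -3.5]
ft_force: [0.3, 0.2, -0.8]
finger_gap: 85.1
grip_force: 0.0
```

```bash
python3 - <<'E'
from h import *
togo([598.7,17.7,169],2)
s=snapshot('side');cv2.imwrite('pics/s1.png',cv2.resize(s['frame'][150:270,220:380],None,fx=4.5,fy=4.5))
E
```

```text
tcp [599.17310935  16.25563627 230.19122205] rpy [-1.79868173e+02  2.43541516e-02 -3.50710620e+00] per row [-0.0009 -0.0021  0.102 ]
```

View pics/s1.png

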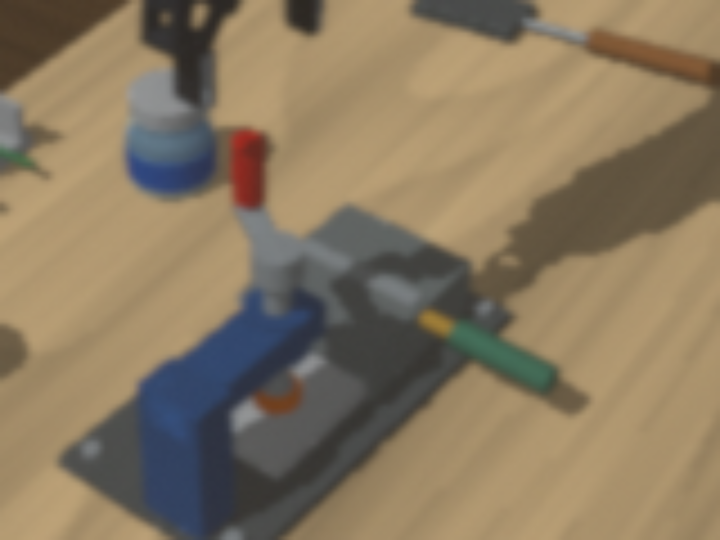

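The open fingers, at crop (190,80) and (305,10), straddle the knob's column above its top at (248,135). I go down and close.

>>> apply_moves --series "-0.001 -0.002 0.069 0 -1;-0.001 -0.002 0.069 0 -1;0 0 0.069 0 -1;0 0 0 0 1;0 0 0 0 1"

```text
time: 2.65
tool_pos: [595.2, 11.6, 167.9]
tcp_rot: [180.0, 0.2, -3.9]
ft_force: [0.7, 0.0, 0.0]
finger_gap: 64.0
grip_force: 0.0
```

>>> apply_moves --series "0 0 0 0 1;0 0 0 0 1;0 0 0 0 1;0 0 0 0 1;0 0 0 0 1"

```text
time: 3.07
tool_pos: [597.9, 13.1, 171.5]
tcp_rot: [-179.9, -0.2, -3.9]
ft_force: [-0.5, 3.7, 6.1]
finger_gap: 18.6
grip_force: 48.6
```

```bash
python3 - <<'E'
from h import *
togo([598.7,17.7,169],2)
s=snapshot('side');cv2.imwrite('pics/s2.png',cv2.resize(s['frame'][150:270,220:380],None,fx=4.5,fy=4.5))
E
```

```text
tcp [597.93054508  13.11999369 171.52390733] rpy [-179.93016387   -0.1905149    -3.92495723] per row [ 0.0007 -0.0077  0.0042]
```

View pics/s2.png

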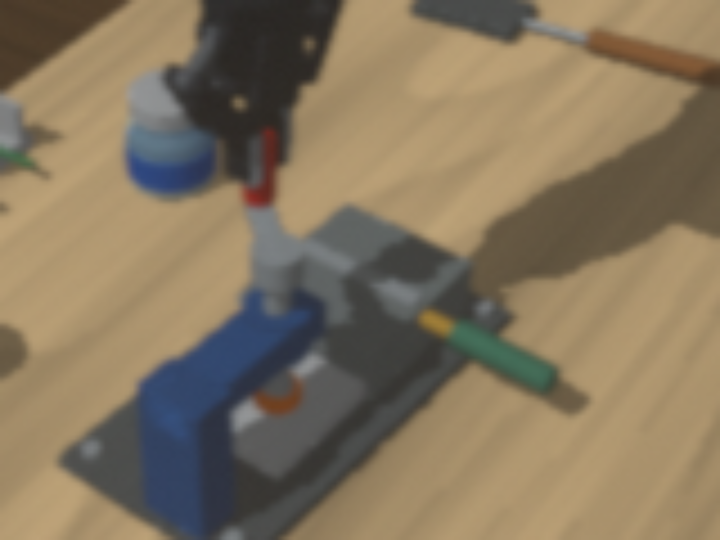

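The gripper holds the knob: gap 18.6 mm, grip 49 N, knob at about crop (260,180) between the pads. Now the circle steps.

```bash
cat > circ.py <<'E'
from h import *
import sys
def rows(a0,a1,n,c=(558.3,45.5),r=50,yaw=-4.0):
    a=np.radians(np.linspace(a0,a1,n+1));P=np.c_[c[0]+r*np.cos(a),c[1]+r*np.sin(a)]
    d=np.diff(P,axis=0);y=np.radians(yaw);X=d@[np.cos(y),np.sin(y)];Y=d@[np.sin(y),-np.cos(y)]
    dz=3.82*abs(np.radians(a1-a0))/n
    for i in range(n):print(f'{a0+(a1-a0)*(i+1)/n:.0f}: {X[i]/300:.4f} {Y[i]/300:.4f} {dz/300:.4f}')
rows(*[float(x) for x in sys.argv[1:3]],int(sys.argv[3]))
E
python3 circ.py -38 -338 30
```

```text
-48: -0.0183 0.0226 0.0022
-58: -0.0219 0.0191 0.0022
-68: -0.0249 0.0150 0.0022
-78: -0.0271 0.0104 0.0022
-88: -0.0285 0.0055 0.0022
-98: -0.0290 0.0005 0.0022
-108: -0.0287 -0.0045 0.0022
-118: -0.0275 -0.0095 0.0022
-128: -0.0254 -0.0141 0.0022
-138: -0.0226 -0.0183 0.0022
-148: -0.0191 -0.0219 0.0022
-158: -0.0150 -0.0249 0.0022
-168: -0.0104 -0.0271 0.0022
-178: -0.0055 -0.0285 0.0022
-188: -0.0005 -0.0290 0.0022
-198: 0.0045 -0.0287 0.0022
-208: 0.0095 -0.0275 0.0022
-218: 0.0141 -0.0254 0.0022
-228: 0.0183 -0.0226 0.0022
-238: 0.0219 -0.0191 0.0022
-248: 0.0249 -0.0150 0.0022
-258: 0.0271 -0.0104 0.0022
-268: 0.0285 -0.0055 0.0022
-278: 0.0290 -0.0005 0.0022
-288: 0.0287 0.0045 0.0022
-298: 0.0275 0.0095 0.0022
-308: 0.0254 0.0141 0.0022
-318: 0.0226 0.0183 0.0022
-328: 0.0191 0.0219 0.0022
-338: 0.0150 0.0249 0.0022
```

>>> apply_moves --series "-0.0183 0.0226 0.0022 0 1;-0.0219 0.0191 0.0022 0 1;-0.0249 0.0150 0.0022 0 1;-0.0271 0.0104 0.0022 0 1;-0.0285 0.0055 0.0022 0 1"

```text
time: 3.53
tool_pos: [560.6, -3.1, 168.2]
tcp_rot: [-179.6, -0.3, -3.9]
ft_force: [4.9, 21.0, 3.0]
finger_gap: 17.9
grip_force: 49.1
```

>>> apply_moves --series "0 0 0 0 1;0 0 0 0 1"

```text
time: 3.7
tool_pos: [559.8, -3.0, 168.0]
tcp_rot: [-179.6, -0.1, -3.8]
ft_force: [-1.6, 17.1, 8.2]
finger_gap: 18.3
grip_force: 49.3
```

```bash
python3 - <<'E'
from h import *
s=sense();d=s['tool_pos'][:2]-[558.3,45.5];print(s['tool_pos'],np.hypot(*d),np.degrees(np.arctan2(d[1],d[0])),s['ft_force'])
E
```

```text
[559.79162914  -2.95493806 168.01859901] 48.4778916610617 -88.23677262292392 [-1.64152351 17.12066884  8.21855265]
```

>>> apply_moves --series "0 -0.013 0.005 0 1;0 0 0 0 1;0 0 0 0 1"

```text
time: 3.95
tool_pos: [561.0, -2.2, 168.1]
tcp_rot: [-180.0, -0.3, -3.9]
ft_force: [-4.5, 4.4, 13.4]
finger_gap: 18.2
grip_force: 50.1
```

```bash
cat > fb.py <<'E'
from h import *
s=sense();d=s['tool_pos'][:2]-[558.3,45.5];r=np.hypot(*d);e=d/r
print(s['tool_pos'],s['tcp_rot'],'r',r,'ang',np.degrees(np.arctan2(d[1],d[0])),s['ft_force'],'rad',s['ft_force'][:2]@e,'cw-tan',s['ft_force'][:2]@[e[1],-e[0]],s['finger_gap'])
E
python3 fb.py
```

```text
[560.95853412  -2.23573861 168.08057307] [-179.9560498    -0.26408539   -3.90439711] r 47.80971182041205 ang -86.81233398451756 [-4.54924657  4.42384421 13.41638319] rad -4.6699674511350775 cw-tan 4.296212975085682 18.209928802233378
```

>>> apply_moves --series "-0.0290 -0.0005 -0.001 0 1;-0.0287 -0.0045 -0.001 0 1;-0.0275 -0.0095 -0.001 0 1;-0.0254 -0.0141 0 0 1;-0.0226 -0.0183 0 0 1"

```text
time: 4.37
tool_pos: [522.7, 15.5, 165.8]
tcp_rot: [-179.8, -0.4, -3.9]
ft_force: [20.1, 9.0, -18.4]
finger_gap: 18.1
grip_force: 49.2
```

>>> apply_moves --series "0 0 0 0 1;0 0 0 0 1"

```text
time: 4.53
tool_pos: [522.2, 16.4, 165.5]
tcp_rot: [-179.8, -0.3, -3.9]
ft_force: [12.2, 11.9, -12.5]
finger_gap: 18.2
grip_force: 49.9
```

```bash
python3 fb.py
```

```text
[522.16081858  16.42751667 165.50361236] [-179.76222851   -0.25879976   -3.86617876] r 46.381566602457546 ang -141.18475477189287 [ 12.24866431  11.88070339 -12.4840933 ] rad -16.99076401293611 cw-tan 1.579502621662412 18.192937729274984
```

```bash
sed -i 's/558.3,45.5/560.8,48/' fb.py circ.py; python3 circ.py -141 -331 19; python3 fb.py
```

```text
-151: -0.0179 -0.0229 0.0022
-161: -0.0136 -0.0257 0.0022
-171: -0.0090 -0.0276 0.0022
-181: -0.0040 -0.0288 0.0022
-191: 0.0010 -0.0290 0.0022
-201: 0.0060 -0.0284 0.0022
-211: 0.0109 -0.0269 0.0022
-221: 0.0154 -0.0246 0.0022
-231: 0.0194 -0.0216 0.0022
-241: 0.0229 -0.0179 0.0022
-251: 0.0257 -0.0136 0.0022
-261: 0.0276 -0.0090 0.0022
-271: 0.0288 -0.0040 0.0022
-281: 0.0290 0.0010 0.0022
-291: 0.0284 0.0060 0.0022
-301: 0.0269 0.0109 0.0022
-311: 0.0246 0.0154 0.0022
-321: 0.0216 0.0194 0.0022
-331: 0.0179 0.0229 0.0022
[522.16081858  16.42751667 165.50361236] [-179.76222851   -0.25879976   -3.86617876] r 49.89797635413034 ang -140.7473786699232 [ 12.24866431  11.88070339 -12.4840933 ] rad -17.00232622474385 cw-tan 1.4497562631390046 18.192937729274984
```

>>> apply_moves --series "0.013 -0.0107 0.0067 0 1;0 0 0 0 1"

```text
time: 4.7
tool_pos: [524.1, 16.2, 165.3]
tcp_rot: [179.9, 0.1, -3.9]
ft_force: [-10.2, -3.6, 10.9]
finger_gap: 18.2
grip_force: 52.3
```

>>> apply_moves --series "-0.0199 -0.0235 0 0 1;-0.0146 -0.0260 0 0 1;-0.0090 -0.0276 0.0022 0 1;-0.0040 -0.0288 0.0022 0 1;0.0010 -0.0290 0.0022 0 1"

```text
time: 5.12
tool_pos: [512.9, 57.3, 162.1]
tcp_rot: [179.9, 0.0, -4.0]
ft_force: [-4.7, -3.9, 2.6]
finger_gap: 18.2
grip_force: 51.4
```

>>> apply_moves --series "0 0 0 0 1;0 0 0 0 1"

```text
time: 5.28
tool_pos: [513.2, 58.6, 161.9]
tcp_rot: [-180.0, 0.0, -3.9]
ft_force: [-5.8, 1.8, 2.5]
finger_gap: 18.3
grip_force: 51.6
```

```bash
python3 fb.py
```

```text
[513.22148426  58.61009912 161.94455128] [-1.79973759e+02  2.46682707e-02 -3.90220221e+00] r 48.747198513209995 ang 167.42862963764165 [-5.77804759  1.84413287  2.53934989] rad 6.040908390077514 cw-tan 0.5422967432892228 18.29615524636999
```

>>> apply_moves --series "0.0045 -0.0284 0.0022 0 1;0.0099 -0.0269 0.0022 0 1;0.0149 -0.0246 0.0022 0 1;0.0194 -0.0216 0.0022 0 1;0.0229 -0.0179 0.0022 0 1"

```text
time: 5.7
tool_pos: [537.7, 92.1, 158.6]
tcp_rot: [180.0, -0.0, -4.0]
ft_force: [-3.6, -2.9, 2.2]
finger_gap: 18.1
grip_force: 51.5
```

>>> apply_moves --series "0 0 0 0 1;0 0 0 0 1"

```text
time: 5.87
tool_pos: [538.7, 92.6, 158.6]
tcp_rot: [-180.0, -0.1, -4.0]
ft_force: [2.8, 0.6, 1.6]
finger_gap: 18.3
grip_force: 51.3
```

```bash
python3 fb.py
```

```text
[538.65911967  92.5544612  158.57942217] [-1.79954419e+02 -1.34226609e-01 -3.95018935e+00] r 49.75257374384165 ang 116.4246054560746 [2.80185957 0.62763632 1.62883305] rad -0.6848216499924669 cw-tan 2.788433919551054 18.33048335322797
```

>>> apply_moves --series "0.0257 -0.0136 0.0022 0 1;0.0276 -0.0090 0.0022 0 1;0.0288 -0.0040 0.0022 0 1;0.0290 0.0010 0.0022 0 1;0.0284 0.0060 0.0022 0 1"

```text
time: 6.28
tool_pos: [580.0, 95.2, 155.1]
tcp_rot: [180.0, 0.0, -4.0]
ft_force: [-6.4, -3.9, 6.7]
finger_gap: 18.3
grip_force: 51.9
```

>>> apply_moves --series "0 0 0 0 1;0 0 0 0 1"

```text
time: 6.45
tool_pos: [580.9, 94.7, 155.2]
tcp_rot: [180.0, -0.1, -4.0]
ft_force: [0.8, -3.2, 4.4]
finger_gap: 18.2
grip_force: 51.8
```

```bash
python3 fb.py
```

```text
[580.86480509  94.68390421 155.20971662] [ 1.79967310e+02 -8.99346204e-02 -4.00283906e+00] r 50.81321989213094 ang 66.74190155167373 [ 0.81066925 -3.20515853  4.35763404] rad -2.624580641405234 cw-tan 2.010423408474965 18.174365821010184
```

>>> apply_moves --series "0.0269 0.0109 0.0022 0 1;0.0246 0.0154 0.0022 0 1;0.0216 0.0194 0.0022 0 1;0.0179 0.0229 0.0022 0 1;0 0 0 0 1"

```text
time: 6.87
tool_pos: [606.0, 72.6, 152.5]
tcp_rot: [-180.0, 0.0, -4.0]
ft_force: [-3.5, -1.0, 8.1]
finger_gap: 18.3
grip_force: 52.0
```

>>> apply_moves --series "0 0 0 0 1;0 0 0 0 1"

```text
time: 7.03
tool_pos: [605.9, 72.6, 152.6]
tcp_rot: [180.0, -0.0, -4.0]
ft_force: [-2.1, -1.6, 6.7]
finger_gap: 18.3
grip_force: 52.0
```

```bash
python3 fb.py
```

```text
[605.87662005  72.59294644 152.58906151] [ 1.79995047e+02 -2.51022901e-02 -3.98283847e+00] r 51.348950231610175 ang 28.616042346538926 [-2.10322729 -1.643623    6.72243259] rad -2.6335087525395777 cw-tan 0.4355378928545478 18.321853620497887
```

>>> apply_moves --series "0.005 0.0125 0 0 1;0 0 0 0 1;0 0 0 0 1"

```text
time: 7.28
tool_pos: [607.1, 69.9, 152.5]
tcp_rot: [-179.9, -0.0, -4.0]
ft_force: [-1.2, 3.0, 5.7]
finger_gap: 18.2
grip_force: 51.6
```

```bash
python3 fb.py
```

```text
[607.08453764  69.86360801 152.4835175 ] [-1.79914303e+02 -3.45817510e-02 -3.95696620e+00] r 51.18862939759682 ang 25.284828206587814 [-1.20291251  3.01466895  5.65538249] rad 0.1999524334819044 cw-tan -3.2396367679915667 18.2213415854811
```

>>> apply_moves --series "0 0 0 0 -1;0 0 0 0 -1;0 0 0 0 -1;0 0 0 0 -1;0 0 0 0 -1"

```text
time: 7.7
tool_pos: [606.5, 69.0, 151.7]
tcp_rot: [180.0, 0.0, -4.0]
ft_force: [-0.6, -0.6, 0.8]
finger_gap: 77.3
grip_force: 0.0
```

>>> apply_moves --series "0 0 -0.1 0 -1;0 0 -0.1 0 -1;0 0 -0.1 0 -1;0 0 0 0 -1;0 0 0 0 -1"

```text
time: 8.12
tool_pos: [608.3, 69.1, 245.2]
tcp_rot: [-180.0, -0.3, -4.0]
ft_force: [-0.2, -0.4, -0.0]
finger_gap: 85.2
grip_force: 0.0
```

```bash
python3 fb.py; python3 - <<'E'
from h import *
togo([470,-57,242],5)
s=snapshot('top');cv2.imwrite('pics/t3.png',cv2.resize(s['frame'][185:295,215:345],None,fx=5,fy=5))
t=s
s=snapshot('side');m=masks(s,BOX['side'])
for c in('red','green'):
  k,l,st,ce=cv2.connectedComponentsWithStats(m[c].astype(np.uint8));print(c,st[1:],ce[1:])
  i=1+np.argmax(st[1:,4]);print(onz(s,[ce[i]],154 if c=='red' else 41))
g=masks(t,BOX['top'])['green']
k,l,st,ce=cv2.connectedComponentsWithStats(g.astype(np.uint8));print(st[1:],ce[1:])
E
```

```text
[608.2549414   69.10345641 245.16984448] [-179.97178311   -0.31578361   -3.96805999] r 51.93580013346005 ang 23.974960782533657 [-2.29702089e-01 -4.02539990e-01 -1.29627495e-04] rad -0.3734511502840316 cw-tan 0.2744735540031771 85.18118767645362
tcp [608.2549414   69.10345641 245.16984448] rpy [-179.97178311   -0.31578361   -3.96805999] per row [-0.0861  0.0902  0.0016]
red [[258 196   7  15  75]] [[261.         202.66666667]]
[[609.3031432   66.43738097 154.        ]]
green [[322 223  20  12  67]] [[330.56716418 228.14925373]]
[[470.22068608 -60.40675314  41.        ]]
[[295 249   7  24 132]] [[297.31818182 259.96212121]]
```

View pics/t3.png

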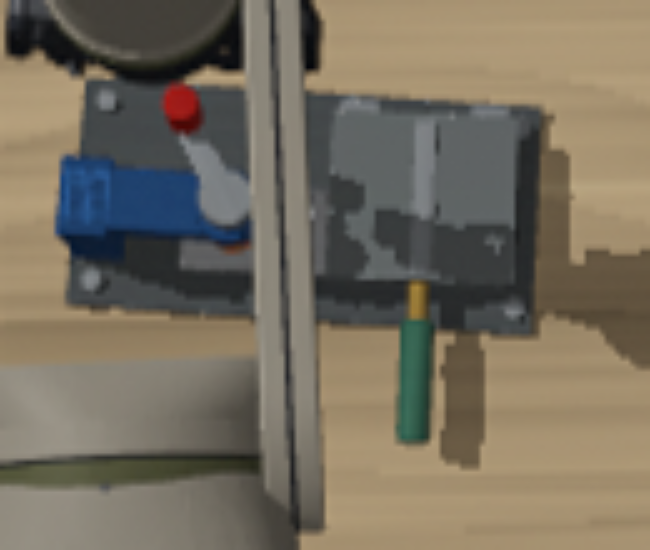

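The crank is turned to about 5.75 rad: knob at crop (182,108), hub at (222,195). The mould and handle, at crop (415,380), have not moved. Now to the handle.

>>> apply_moves --series "-0.086 0.091 0 0 -1;-0.086 0.091 0 0 -1;-0.086 0.091 0 0 -1;-0.086 0.091 0 0 -1;-0.086 0.091 0 0 -1"

```text
time: 8.63
tool_pos: [466.1, -58.7, 239.8]
tcp_rot: [-180.0, 0.2, -3.9]
ft_force: [-0.5, -0.3, 1.3]
finger_gap: 85.3
grip_force: 0.0
```

>>> apply_moves --series "0 0 0.1 0 -1;0 0 0.1 0 -1;0 0 0.1 0 -1;0 0 0.1 0 -1;0 0 0 0 -1"

```text
time: 9.05
tool_pos: [462.8, -57.0, 114.1]
tcp_rot: [-179.9, 0.7, -4.0]
ft_force: [-1.1, 0.4, -1.3]
finger_gap: 85.4
grip_force: 0.0
```

>>> apply_moves --series "0 0 0 0 -1;0 0 0 0 -1;0 0 0 0 -1"

```text
time: 9.3
tool_pos: [469.9, -58.4, 124.2]
tcp_rot: [180.0, -0.2, -4.0]
ft_force: [-0.4, 0.9, 0.2]
finger_gap: 85.6
grip_force: 0.0
```

```bash
python3 - <<'E'
from h import *
togo([470,-58.5,22],3)
s=snapshot('side');cv2.imwrite('pics/s4.png',cv2.resize(s['frame'][150:270,240:400],None,fx=4.5,fy=4.5))
E
```

```text
tcp [469.85588999 -58.3794508  124.16504927] rpy [ 1.79972837e+02 -1.62883705e-01 -3.95495033e+00] per row [-2.000e-04  1.000e-04  1.135e-01]
```

View pics/s4.png

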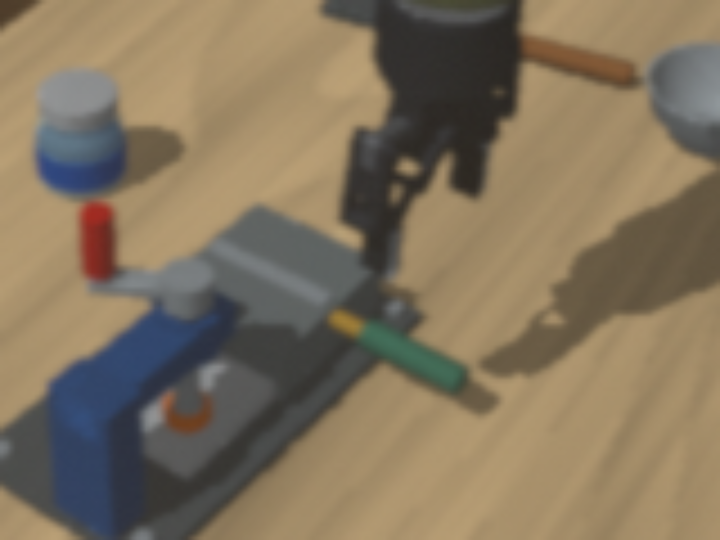

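The open gripper hangs level above the handle, which runs from crop (335,320) to (465,380). The orange pad is down on the ear near (188,410). I lower slowly.

>>> apply_moves --series "0 0 0.045 0 -1;0 0 0.045 0 -1;0 0 0.045 0 -1;0 0 0.045 0 -1;0 0 0.04 0 -1"

```text
time: 9.77
tool_pos: [469.8, -58.3, 57.1]
tcp_rot: [180.0, -0.2, -4.0]
ft_force: [0.2, 0.5, -0.7]
finger_gap: 85.7
grip_force: 0.0
```

>>> apply_moves --series "0 0 0.04 0 -1;0 0 0.03 0 -1;0 0 0.03 0 -1;0 0 0.02 0 -1;0 0 0 0 -1"

```text
time: 10.18
tool_pos: [468.0, -58.0, 19.2]
tcp_rot: [-180.0, 0.1, -4.0]
ft_force: [-0.4, 0.4, -0.4]
finger_gap: 85.5
grip_force: 0.0
```

>>> apply_moves --series "0 0 0 0 0.2;0 0 0 0 0.3;0 0 0 0 0.3" --squeeze 40

```text
time: 10.43
tool_pos: [469.1, -58.3, 20.8]
tcp_rot: [180.0, -0.1, -4.0]
ft_force: [0.5, -0.4, 1.2]
finger_gap: 51.2
grip_force: 0.0
```

```bash
python3 - <<'E'
from h import *
togo([470,-58.5,22],1)
s=snapshot('side');cv2.imwrite('pics/s5.png',cv2.resize(s['frame'][170:270,260:390],None,fx=5.5,fy=5.5))
E
```

```text
tcp [469.13175568 -58.26636206  20.80335442] rpy [ 1.79989606e+02 -7.09664050e-02 -3.96460454e+00] per row [ 0.0029  0.0006 -0.004 ]
```

View pics/s5.png

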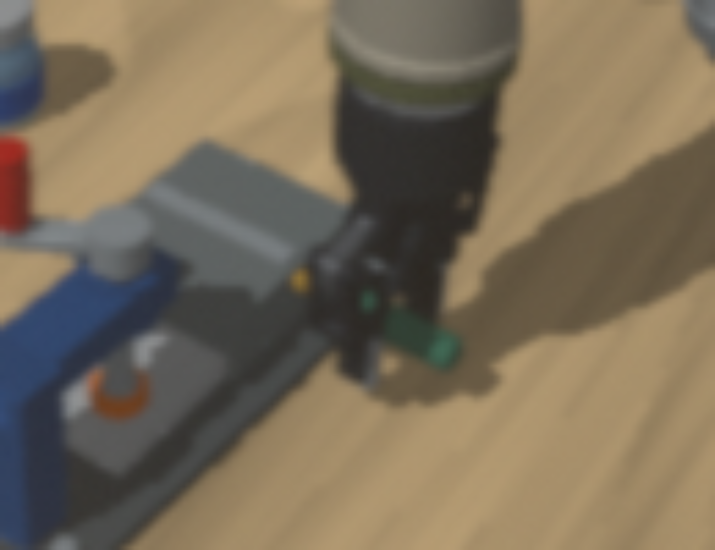

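The fingers straddle the green handle at about crop (380,310), with brass still visible at (300,280). Closing.

>>> apply_moves --series "0 0 0 0 0.4;0 0 0 0 0.5;0 0 0 0 0.6;0 0 0 0 1;0 0 0 0 1"

```text
time: 10.9
tool_pos: [468.8, -57.6, 20.5]
tcp_rot: [-180.0, -0.0, -4.0]
ft_force: [-0.4, 5.4, 6.2]
finger_gap: 18.5
grip_force: 39.0
```

>>> apply_moves --series "0 0 0 0 1;0 0 0 0 1;0 0 0 0 1"

```text
time: 11.15
tool_pos: [468.8, -57.6, 20.5]
tcp_rot: [-180.0, -0.0, -4.0]
ft_force: [-0.5, 5.2, 5.2]
finger_gap: 18.7
grip_force: 39.0
```

```bash
python3 fb.py; cat > arc.py <<'E'
from h import *
import sys
# lid rows: tool x (~mould +x) and tool z (down) for angles a0->a1
a0,a1,n=float(sys.argv[1]),float(sys.argv[2]),int(sys.argv[3])
a=np.radians(np.linspace(a0,a1,n+1));x=-155*np.cos(a)+9*np.sin(a);z=155*np.sin(a)+9*np.cos(a)
for i in range(n):print(f'{np.degrees(a[i+1]):.0f}: {(x[i+1]-x[i])/300:.4f} 0 {-(z[i+1]-z[i])/300:.4f}  rel {x[i+1]-x[0]:.0f} {z[i+1]-z[0]:.0f}')
E
python3 arc.py 0 60 20
```

```text
[468.84981048 -57.6429279   20.52631628] [-1.79956370e+02 -3.26195679e-02 -3.95661814e+00] r 140.0545092725106 ang -131.0358745698802 [-0.54284136  5.17827629  5.2149699 ] rad -3.549574409465751 cw-tan 3.809165729374896 18.676790065049985
3: 0.0023 0 -0.0270  rel 1 8
6: 0.0037 0 -0.0268  rel 2 16
9: 0.0051 0 -0.0266  rel 3 24
12: 0.0065 0 -0.0263  rel 5 32
15: 0.0078 0 -0.0259  rel 8 40
18: 0.0092 0 -0.0255  rel 10 47
21: 0.0105 0 -0.0250  rel 14 55
24: 0.0118 0 -0.0244  rel 17 62
27: 0.0131 0 -0.0237  rel 21 69
30: 0.0143 0 -0.0230  rel 25 76
33: 0.0155 0 -0.0222  rel 30 83
36: 0.0166 0 -0.0214  rel 35 89
39: 0.0177 0 -0.0205  rel 40 96
42: 0.0188 0 -0.0195  rel 46 101
45: 0.0198 0 -0.0185  rel 52 107
48: 0.0207 0 -0.0175  rel 58 112
51: 0.0216 0 -0.0164  rel 64 117
54: 0.0224 0 -0.0152  rel 71 122
57: 0.0232 0 -0.0140  rel 78 126
60: 0.0239 0 -0.0128  rel 85 130
```

>>> apply_moves --series "0.0023 -0.004 -0.0270 0 1;0.0037 0 -0.0268 0 1;0.0051 0 -0.0266 0 1;0.0065 0 -0.0263 0 1;0.0078 0 -0.0259 0 1"

```text
time: 11.57
tool_pos: [475.8, -57.5, 60.5]
tcp_rot: [180.0, 0.1, -4.0]
ft_force: [1.0, -0.0, -4.2]
finger_gap: 19.0
grip_force: 39.3
```

>>> apply_moves --series "0 0 0 0 1;0 0 0 0 1;0 0 0 0 1"

```text
time: 11.82
tool_pos: [475.9, -57.7, 59.7]
tcp_rot: [180.0, 0.0, -4.0]
ft_force: [-3.2, -2.7, -0.9]
finger_gap: 19.0
grip_force: 39.4
```

Low forces; continuing.

>>> apply_moves --series "0.0092 0 -0.0255 0 1;0.0105 0 -0.0250 0 1;0.0118 0 -0.0244 0 1;0.0131 0 -0.0237 0 1;0.0143 0 -0.0230 0 1"

```text
time: 12.23
tool_pos: [494.5, -58.8, 97.4]
tcp_rot: [180.0, -0.0, -4.0]
ft_force: [0.6, -1.2, -4.8]
finger_gap: 18.7
grip_force: 40.4
```

>>> apply_moves --series "0 0 0 0 1;0 0 0 0 1;0 0 0 0 1"

```text
time: 12.48
tool_pos: [494.1, -58.7, 96.5]
tcp_rot: [180.0, -0.0, -4.0]
ft_force: [-1.5, -1.0, -0.9]
finger_gap: 18.9
grip_force: 40.3
```

>>> apply_moves --series "0.0155 0 -0.0222 0 1;0.0166 0 -0.0214 0 1;0.0177 0 -0.0205 0 1;0.0188 0 -0.0195 0 1;0.0198 0 -0.0185 0 1"

```text
time: 12.9
tool_pos: [521.0, -60.5, 127.6]
tcp_rot: [-180.0, -0.0, -4.0]
ft_force: [0.9, -1.0, -4.5]
finger_gap: 19.3
grip_force: 41.8
```

>>> apply_moves --series "0 0 0 0 1;0 0 0 0 1;0 0 0 0 1"

```text
time: 13.15
tool_pos: [520.7, -60.5, 127.2]
tcp_rot: [-180.0, -0.0, -4.0]
ft_force: [0.1, -2.0, -2.0]
finger_gap: 18.6
grip_force: 41.8
```

```bash
python3 - <<'E'
from h import *
s=snapshot('side');cv2.imwrite('pics/s6.png',cv2.resize(s['frame'][150:270,240:400],None,fx=4.5,fy=4.5))
E
```

```text
(no output)
```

View pics/s6.png

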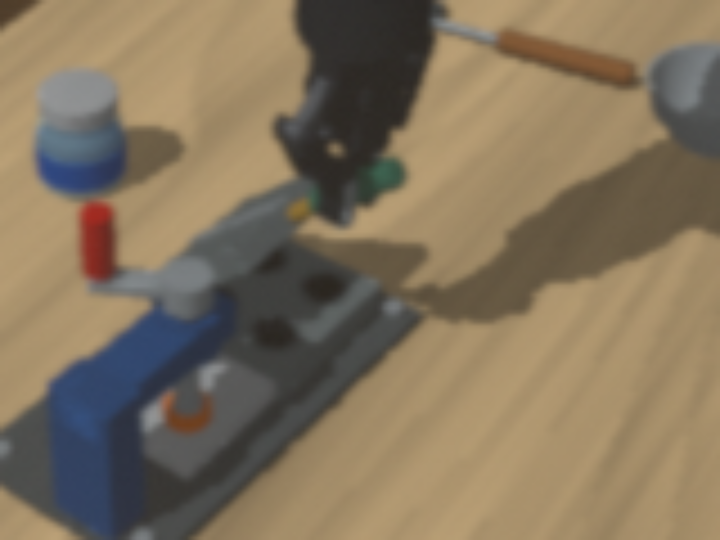

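The lid is at about 45°, with the handle still between the fingers at crop (350,190). The mould has not moved and the pad is still pressed at (188,410). Last stretch:

>>> apply_moves --series "0.0207 0 -0.0175 0 1;0.0216 0 -0.0164 0 1;0.0224 0 -0.0152 0 1;0.0232 0 -0.0140 0 1;0.0239 0 -0.0128 0 1"

```text
time: 13.62
tool_pos: [554.4, -62.8, 150.0]
tcp_rot: [-180.0, 0.0, -4.0]
ft_force: [-0.7, -0.1, -6.2]
finger_gap: 18.5
grip_force: 42.0
```

>>> apply_moves --series "0 0 0 0 1;0 0 0 0 1;0 0 0 0 1;0 0 0 0 1;0 0 0 0 1"

```text
time: 14.03
tool_pos: [553.9, -62.8, 149.7]
tcp_rot: [-180.0, -0.0, -4.0]
ft_force: [3.5, -0.2, -5.8]
finger_gap: 18.6
grip_force: 41.5
```

```bash
python3 - <<'E'
from h import *
from scipy.optimize import fsolve
print(sense())
# angle from TCP pts: fit circle in (along mould x, z)
P=np.array([(468.8,-57.6,20.5),(475.9,-57.7,59.7),(494.1,-58.7,96.5),(520.7,-60.5,127.2),sense()['tool_pos']])
y=np.radians(-4);X=P[:,:2]@[np.cos(y),np.sin(y)];Z=P[:,2]
A=np.c_[2*X,2*Z,np.ones(5)];c=np.linalg.lstsq(A,X**2+Z**2,rcond=None)[0];r=np.sqrt(c[2]+c[0]**2+c[1]**2)
a=np.degrees(np.arctan2(Z-c[1],c[0]-X));print(c[:2],r,a-a[0])
# fixed centre: hinge at 155 ahead, 9 below first grasp
cx,cz=X[0]+155,Z[0]-9;b=np.degrees(np.arctan2(Z-cz,cx-X));print(b-b[0],np.hypot(Z-cz,cx-X))
s=snapshot('side');f=s['frame'][150:270,240:400]
t=snapshot('top')['frame'][175:295,205:345]
cv2.imwrite('pics/f7.png',np.hstack([cv2.resize(f,(420,315)),cv2.resize(t,(368,315))]))
E
```

```text
{'time': 14.0333, 'joint_pos': array([-1.17418913e+01,  3.91017707e+00,  9.77156498e+01,  1.17190698e-02,
        7.83274054e+01,  8.22176372e+01]), 'qd': array([-0.06291623, -0.08064702,  0.15749445,  0.09610146,  0.1000739 ,
       -0.01849755]), 'joint_efforts': array([ -0.36981714, -54.55943942, -49.74357247,  -0.29484591,
         1.2588663 ,   0.10549272]), 'tool_pos': array([553.91910446, -62.76462807, 149.68381737]), 'tcp_rot': array([-1.79994960e+02, -4.78910587e-02, -3.96189686e+00]), 'ft_force': array([ 3.47037517, -0.23837132, -5.8267195 ]), 'wrist_torque': array([ 0.03473268, -0.62428494,  0.11260021]), 'grip_force': 41.46569609642029, 'finger_gap': 18.597626463358}
[625.38001359  11.58413079] 154.0648169823836 [ 0.         14.84897202 30.16065594 45.33626109 60.32056599]
[ 0.         14.72627737 29.9191095  44.99367076 59.901229  ] [155.26107046 155.56575022 155.05861026 154.92082422 154.77970766]
```

View pics/f7.png

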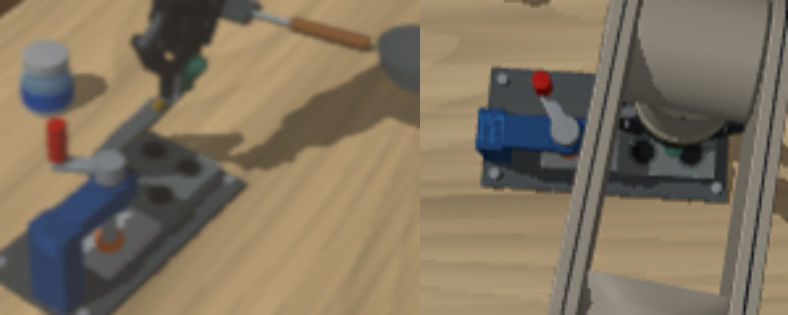

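The lid is at about 60° (circle fit 59.9–60.3°), with the handle still gripped at (190,70). The pad is still pressed at (110,238) and the mould is in place. Handing in.

```bash
python3 -c "
from bench import hand_in
print(hand_in())"
```

```text
the job is handed in; nothing more can be done
None
```

I handed the job in with the crank turned to about 5.76 rad, which by the given figures is roughly 39 N on the ear, and then the lid raised to about 60° and still held by its handle. The mould and the other things on the bench did not visibly move; the result of the judging was not shown.

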